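# Level the bow-drilling cradle and hold its spring jaw open at the index

## Task

Set up the drilling cradle for a bow stick: first turn the tilt knob until the hinged plate sits level, with the spring jaw still closed. Then grip the jaw's wooden handle, pull it out until its pointer lines up with the index blade, and finish while still holding it there, so that a colleague can lay the stick in. Leave the index where it is set, and leave the jar, the little plane and the frog blank alone.

Things in the scene. Friction and masses are not known exactly. Their poses are not given: they have to be found in the camera images.
- stand: Dark steel base, 300 x 150 x 12 mm, fixed to the bench. Origin on the bench top; slab from x = -135 to +165, y = -75 to +75 mm. x points from the plate's hinge (nearer the robot) to the tilt knob; z up. The plate hinges about the stand's y direction at x = -100 mm, 40 mm above the bench. With the plate level, jaw and index slide along the stand's -x.
- cradle_mid (a point): Centre of the top of the hinged aluminium plate (170 along x, 118 wide, 12 mm thick). z: plate normal; x: along the plate, away from the hinge. Level when z is vertical, the top then 46 mm above the bench. At the start the far end is too high. A fixed jaw at the far end rises 40 mm above the plate; its back with a brass barrel ends 60 mm before the knob's axis.
- cradle (a joint): Tilt of the plate in rad: 0 level, positive with the far (knob) end high. It is 0.06 times the tilt_knob value. It starts between 0.05 and 0.12.
- tilt_knob (a joint): Angle of the black tilt knob in rad, about an upright axis; grows anticlockwise seen from above and raises the far end of the plate by 0.06 rad per rad. Plate level at 0; range -0.8 to 2.3. Friction about 0.12 N m; it stays where it is left.
- knob_grip (a point): On the knob's axis, 130 mm along the stand's x from its origin, 79 mm above the bench and 12 mm below the knob's top, in its upright bar grip: 46 mm long, 14 mm thick, 34 mm tall (57 to 91 mm above the bench), over a disc of 24 mm radius. The point turns with the knob, x along the bar. At knob value 0 the bar lies along the stand's x.
- jaw (a joint): Travel of the spring jaw in m: 0 closed against the fixed jaw, grows as it is pulled towards the hinge end (stand -x); end stop at 0.068. The spring pulls it shut with 4 N at 0, rising by 0.8 N per 10 mm, plus 0.4 N friction.
- handle_top (a point): Middle of the top of the jaw's dark wooden handle, an upright slab 16 mm thick along the plate's x, 54 wide along y, 10 to 64 mm above the plate top. A rod 12 to 20 mm above the plate joins it to the jaw block, 42 mm clear behind it (+x) and 33 mm high. z: plate normal, x away from the hinge. Nothing stands on the handle's hinge side.
- pointer_tip (a point): Tip of the thin black pointer (4 mm wide) that sticks out from the handle's foot to -y and moves with it: 53 mm to -y of the handle's middle, 14 mm above the plate. Same x as the handle's middle.
- index (a joint): Setting of the index in m: the jaw value at which the pointer lines up with the index blade. Clamped stiffly (40 N) at 0.030 to 0.055; not to be moved.
- index_tip (a point): Tip of the index, a black clip (14 mm long, 18 high with its brass screw) on the plate's -y edge; its 4 mm blade, 14 mm above the plate, points at the pointer's path. x runs along the plate. The pointer lines up when both tips have the same x in this frame (1 mm apart in y).
- glue_jar: Bystander: amber glass jar, 54 mm across, 70 mm high, on the bench on the +y side of the stand. Origin under its centre.
- finger_plane: Bystander: tiny brass plane, 55 x 22 x 30 mm, on the bench on the -y side of the stand. Origin under its centre.
- frog_blank: Bystander: black ebony bow frog, 50 x 16 x 20 mm, on the bench on the -y side of the stand, further from the robot than the plane. Origin under its centre.

How it is judged:
On the way, in this order (a step that is already met when the one before it is completed fails the run):
1. The plate is level (within 0.025 rad) and at rest while the jaw is still closed (within 6 mm) (angle between cradle_mid's own z axis and vertical below 0.025 rad and velocity of joint cradle between -0.005 and 0.005 rad/s and value of joint jaw below 0.006 m), for 0.3 s.
2. The jaw is held by the fingers with its pointer within 4 mm of the index blade (x of pointer_tip in the frame of index_tip between -0.004 and 0.004 m and contact force between the fingers and jaw above 2 N), for 0.3 s.
At the end, for the whole second after the job is handed in: The program finishes while the fingers hold the jaw (over 2 N of contact, no loose thing propping it), at rest, with the pointer within 4 mm of the index blade along the plate, and the plate level within 0.025 rad (all of step 2 and angle between cradle_mid's own z axis and vertical below 0.025 rad and velocity of joint jaw between -0.02 and 0.02 m/s and contact force between each of glue_jar, finger_plane, frog_blank and jaw below 0.1 N); the arm keeps its last pose, push and grip.
It fails at once if the index is pushed along from where it was set (velocity of joint index above 0.02 m/s or velocity of joint index below -0.02 m/s).
It fails at once if the jar, plane or frog blank is shifted more than 25 mm (distance of any of glue_jar, finger_plane, frog_blank from where it was at the start of the episode above 0.025 m).
It also fails if it takes over 64 s, if anything falls off the work surface, if the arm or the gripper's body presses on something with over 40 N, if the wrist force passes 120 N, or if a joint passes its speed limit or range.

## Robot

A 7-joint arm with a two-finger parallel gripper is mounted at the origin on the work surface. World frame = base frame: x ahead of the robot, y to its left, z up, the work surface at z = 0. Lengths are in m, angles in rad, forces in N, time in s.
With the tool pointing down it reaches from about 0.35 to 0.9 m from the base axis. Payload 19.9 kg.
Tool frame: the origin (TCP) lies at the very end of the fingers, on their centre line; the grasp point (between the pads) lies bot.grip_depth behind it (bot.grip_depth is the distance from the TCP to the grasp point, in m); z points along the fingers, y is the line along which they close (so a half turn about z gives the same grasp; the last joint's range is limited). The gripper opens to 94 mm and grips with 3 to 60 N. Pads are 16 mm wide; open, the fingers measure 119 mm over their backs; the gripper's body (75 mm by 177 mm) begins 78 mm behind the grasp point.
Start: joints at [-1.312, 0.417, -0.01, 1.614, 0.005, 1.111, -0.053], TCP at [0.185, 0.597, 0.205] pointing down, gripper open.
Joint ranges: [-2.81, 2.81], [-0.39, 2.02], [-1.27, 1.25], [0.06, 2.57], [-1.19, 4.33], [0.19, 2], [-2.82, 2.82]. Speed limits (rad/s): [1.89, 1.89, 2.39, 2.39, 3.01, 3.01, 3.01].

## Interface

Orientations are given as [roll, pitch, yaw] about the fixed x, y, z axes, in that order (R = Rz(yaw) Ry(pitch) Rx(roll)).
In Python, from workcell import bot, get_image, camera_params, sign_off gives the robot as it stands (bot), with the cameras as plain functions and the job as plain functions.
- The arm moves only by the tool advance, called as name(argument=value, ...) on one line, values as JSON. Schema: {"type":"object","properties":{"increments":{"type":"array","items":{"type":"object","properties":{"tx":{"type":"number"},"ty":{"type":"number"},"tz":{"type":"number"},"yaw":{"type":"number"}},"additionalProperties":false},"minItems":1,"maxItems":12},"jaw":{"type":"number"},"force":{"type":"number"},"only":{"type":"string"},"quiet":{"type":"boolean"},"lines":{"type":"string"}},"required":["increments"],"additionalProperties":false}. increments is a list of rows, 1 to 12 of them, each an object with the fields tx, ty, tz (the shift in normalised numbers (1 is 1 m)), yaw (a turn about the tool's z in a scale on which 1.0 is 180 degrees); a field left out counts as zero; each row is the pose to reach, as a shift and turn from the pose commanded when the call began, along the tool's axes at that moment; what a row does not reach only later rows make up. A row lasts 1/8 s, in which the tool goes at most 0.0625 m and 0.188 rad, less where a joint would pass 70% of its speed; a pose out of reach is approached as far as the arm can. jaw is the finger opening in m, set as the call begins (left out keeps the last). The fingers move at their own pace and stop on an object; force is the grip in N (left out, the last holds). Time passes only in rows, so rows that do not move let the fingers close. The tool returns the time, the measured TCP pose, the force, the opening and the grip force at its end. only (a regular expression) keeps the lines of the reply that match it, lines (a string "A,B") keeps lines A to B, and quiet returns only ok. Shift and turn numbers lie between -1 and 1, and a call with a number outside is refused. Input that does not fit is refused with a message, and nothing moves.
- bot.read_state(): the state, without advancing time (a new reading comes with each control period).
- get_image(name): name is "side" or "top"; returns the picture (420x560x3 uint8, red, green, blue); there is no depth.
- camera_params(name): a dict with "fx", "fy", "cx", "cy" (pixels), "k1" (the pictures are not rectified: a ray, as slopes to the right and down, at radius r is drawn at 1 + k1 r^2 times it, then the intrinsics apply), "origin" and "rotation" of the camera in the world. Camera axes: x right, y down, z forward; pixel columns grow to the right and rows downward; lengths in m; the calibration is good to about 2 mm. A picture is of the moment at which its call begins. camera_params takes no time and is no camera call.
- sign_off(): hands the job in; it is judged then, once.
The state is a dict: "clock": time; "joints": joint angles; "joint_vel": joint speeds; "tau": joint torques, N m; "tcp_pos": TCP position; "tcp_rot": TCP orientation; "ft_force": force on the tool from outside, world axes, zero at the start; "wrist_torque": the same for the moment, N m; "grip_width": finger opening in m; "finger_force": force on a finger pad.
Only numpy, scipy, OpenCV 4.12 (cv2) and the standard library are available. Lean on these libraries where they do the work, as an engineer would, in place of code of your own. Each camera call takes 0.05 s, during which the arm holds its last target. There are 200 camera calls.

## Working session

There is one attempt and no reset: what is moved stays moved. The work goes in short steps, Python scripts to look and compute and a tool call to move; the robot and the scene stay as the last step left them, time stands still between calls to the robot, and variables do not carry over. Pictures are saved under pics/ and viewed, at most 10 in all, crops included, and the job is handed in when it is done.

```bash
ls; mkdir -p pics
```

Run:
```python
from workcell import bot, get_image, camera_params, sign_off
import cv2
s=bot.read_state(); print(s['clock'],s['tcp_pos'],s['tcp_rot'],s['grip_width'],bot.grip_depth)
for n in('side','top'):
    im=get_image(n); cv2.imwrite(f'pics/{n}0.png',im[:,:,::-1]); p=camera_params(n); print(n,p)
```

```text
pics
workcell.py
0.0 [0.18450131 0.59677284 0.20482387] [-3.14038366e+00  9.88160097e-05  2.84178549e+00] 0.09401809385300051 0.0188
side {'fx': 432.7741842311368, 'fy': 432.7741842311368, 'cx': 274.3917238681049, 'cy': 211.17369264857072, 'k1': 0.048469354815940564, 'origin': array([ 0.36205517, -0.65545939,  0.58218416]), 'rotation': array([-2.18698825,  0.01860244, -0.28583657])}
top {'fx': 411.29913994257157, 'fy': 411.29913994257157, 'cx': 288.56400725824017, 'cy': 209.6333928673662, 'k1': -0.08350632225769929, 'origin': array([0.45637018, 0.02723586, 0.83843856]), 'rotation': array([-3.00125219, -0.0137398 , -1.55755682])}
```

View pics/side0.png

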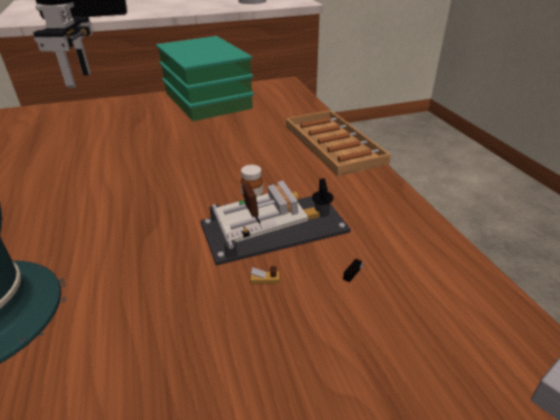

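View pics/top0.png

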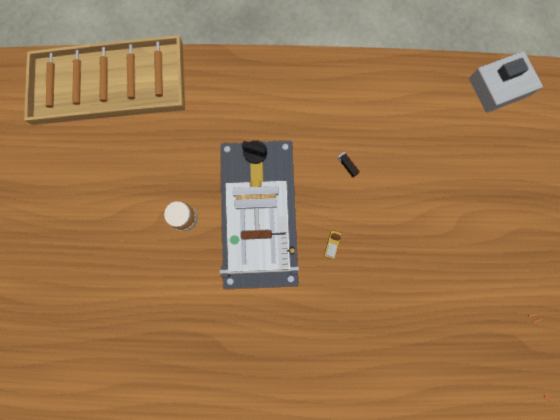

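The side view shows the stand at about (275,220) px, with the knob at (323,200) and the handle at (250,200). In the top view the stand spans (220-298, 141-288) px, with the knob at (255,152), the handle at (257,235) and the index clip near (290,251). Next I'll zoom in and measure.

Create h.py:
```python
import numpy as np, cv2
from scipy.spatial.transform import Rotation as R
from workcell import bot, get_image, camera_params, sign_off
def K(p): return np.array([[p['fx'],0,p['cx']],[0,p['fy'],p['cy']],[0,0,1]]), np.array([p['k1'],0,0,0,0.])
def Rm(p): return R.from_euler('xyz',p['rotation']).as_matrix()
def ray(n,px):
    p=camera_params(n);k,d=K(p)
    u=cv2.undistortPoints(np.array(px,float).reshape(-1,1,2),k,d).reshape(-1,2)
    return p['origin'],np.c_[u,np.ones(len(u))]@Rm(p).T
def onplane(n,px,z):
    o,d=ray(n,px); return o+d*((z-o[2])/d[:,2])[:,None]
def proj(n,P):
    p=camera_params(n);k,d=K(p);M=Rm(p).T
    return cv2.projectPoints(np.array(P,float).reshape(-1,3),cv2.Rodrigues(M)[0],-M@p['origin'],k,d)[0].reshape(-1,2)
def tri(pt,ps):
    (o1,a),(o2,b)=ray('top',[pt]),ray('side',[ps]);a,b=a[0],b[0]
    t=np.linalg.lstsq(np.c_[a,-b],o2-o1,rcond=None)[0]
    return (o1+a*t[0]+o2+b*t[1])/2,np.linalg.norm(o1+a*t[0]-o2-b*t[1])
```

Run:
```python
from h import *
t=cv2.imread('pics/top0.png');s=cv2.imread('pics/side0.png')
a=cv2.resize(t[135:295,210:310],None,fx=3.75,fy=3.75,interpolation=cv2.INTER_CUBIC)
b=cv2.resize(s[160:265,195:355],None,fx=4,fy=4,interpolation=cv2.INTER_CUBIC)
b=cv2.resize(b,(640,420))
cv2.imwrite('pics/tc.png',a);cv2.imwrite('pics/sc.png',b)
# bolts, slab corners on z=.012
c=np.array([[220,143],[293,141],[223,288],[298,286]]);P=onplane('top',c,.012);print(P.round(4),P.mean(0))
# dark slab contour
hsv=cv2.cvtColor(t,cv2.COLOR_BGR2HSV);
m=((hsv[...,1]<110)).astype(np.uint8);m[:130]=0;m[300:]=0;m[:,:212]=0;m[:,310:]=0
m=cv2.morphologyEx(m,cv2.MORPH_CLOSE,np.ones((9,9)))
c=max(cv2.findContours(m,0,2)[0],key=cv2.contourArea);r=cv2.minAreaRect(c);bx=cv2.boxPoints(r);print(r,bx)
P=onplane('top',bx,.012);print(P.round(4),P.mean(0))
```

```text
[[ 0.7112  0.162   0.012 ]
 [ 0.7178  0.0101  0.012 ]
 [ 0.4144  0.1453  0.012 ]
 [ 0.4206 -0.0033  0.012 ]] [0.56600678 0.07852283 0.012     ]
((256.3058776855469, 214.14776611328125), (146.52285766601562, 79.17668914794922), 87.70938873291016) [[213.82106 142.52716]
 [292.93445 139.36261]
 [298.7907  285.76837]
 [219.6773  288.93292]]
[[ 0.712   0.175   0.012 ]
 [ 0.7214  0.0103  0.012 ]
 [ 0.421  -0.0049  0.012 ]
 [ 0.4125  0.1518  0.012 ]] [0.56674007 0.08304833 0.012     ]
```

View pics/tc.png

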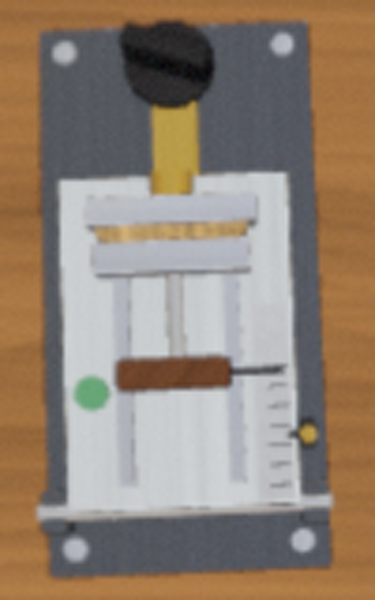

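View pics/sc.png

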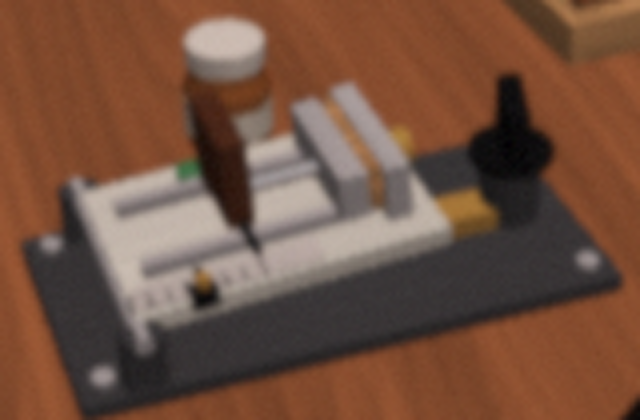

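The crops show the slab corners at crop px (41,30), (307,22), (331,567) and (51,577). The bar runs from upper left to lower right, which puts the knob at about 1.2 rad. The pointer is at crop (285,370), the blade tip at (290,434), and the handle centre at (174,372).

Run:
```python
from h import *
t=cv2.imread('pics/top0.png')
f=lambda c:(np.array(c,float)+.5)/3.75-.5+[210,135]
P=onplane('top',f([(41,30),(307,22),(331,567),(51,577)]),.012)
print(P.round(4)); print(np.linalg.norm(np.diff(P[[0,1,2,3,0]],axis=0),axis=1))
ex=P[0]+P[1]-P[2]-P[3];yaw=np.arctan2(ex[1],ex[0]);x=np.array([np.cos(yaw),np.sin(yaw),0]);y=np.array([-x[1],x[0],0])
o=P.mean(0)-.015*x;o[2]=0;print('stand',o,yaw,'knob',o+.13*x)
np.savez('stand.npz',o=o,x=x,y=y,yaw=yaw)
B=onplane('top',f([(290,370),(285,370),(292,434),(174,372),(117,372),(231,372)]),.06);print('ptr,idx (stand)',[( ((b-o)@x).round(4),((b-o)@y).round(4)) for b in B])
k=cv2.resize(t[138:168,238:272],None,fx=20,fy=20,interpolation=cv2.INTER_CUBIC)
k=np.clip(k.astype(float)*3,0,255).astype(np.uint8);cv2.imwrite('pics/kn.png',k)
print(proj('top',[o+.13*x+[0,0,.091],o+.13*x+[0,0,.057]]))
```

```text
[[ 0.712   0.1609  0.012 ]
 [ 0.7189  0.0132  0.012 ]
 [ 0.4209 -0.0031  0.012 ]
 [ 0.4135  0.1448  0.012 ]]
[0.14778978 0.29842761 0.14810904 0.29895487]
stand [0.55132572 0.07813347 0.        ] 0.05427804075121543 knob [0.68113427 0.08518615 0.        ]
ptr,idx (stand) [(np.float64(-0.0333), np.float64(-0.056)), (np.float64(-0.0332), np.float64(-0.0535)), (np.float64(-0.0656), np.float64(-0.0557)), (np.float64(-0.032), np.float64(0.0026)), (np.float64(-0.0309), np.float64(0.0314)), (np.float64(-0.0331), np.float64(-0.0261))]
[[253.84599053 146.37592588]
 [255.04886714 151.42764651]]
```

View pics/kn.png

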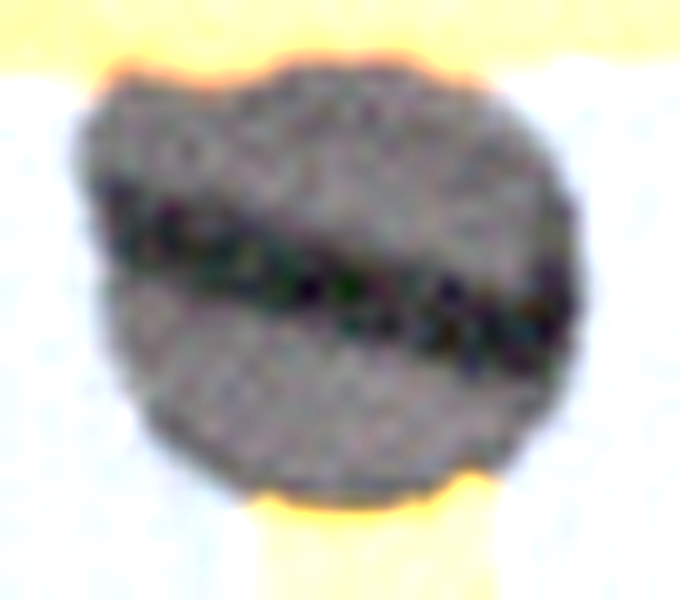

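The bar's side face runs from (110,180) to (555,295) in this crop, which is about 14.5° below horizontal. I'll compute the knob value from that and then the move to a hover pose.

Add to h.py:
```python
def goal(P,yaw):
    """shift in current commanded tool axes to put TCP at P with tool yaw (mod pi)"""
    s=bot.read_state();M=R.from_euler('xyz',s['tcp_rot']).as_matrix()
    d=M.T@(np.array(P)-s['tcp_pos']);t=-(yaw-s['tcp_rot'][2]);t=(t+np.pi/2)%np.pi-np.pi/2
    print('clock',s['clock'],'tcp',s['tcp_pos'].round(4),s['tcp_rot'].round(4),'shift',d.round(4),'turn',round(t,4),'alt',round(t-np.sign(t)*np.pi,3),'j7',s['joints'][6].round(3))
```

Run:
```python
from h import *
S=np.load('stand.npz');o,x,y,yaw=S['o'],S['x'],S['y'],float(S['yaw'])
q=lambda c:(np.array(c,float)+.5)/20-.5+[238,138]
for c,z in(([(555,295),(110,180)],.091),([(540,375),(115,255)],.057)):
    A=onplane('top',q(c),z);d=A[1]-A[0];b=np.arctan2(d[1],d[0]);print('bar',b,'value',b-yaw,'len',np.linalg.norm(d),A)
goal(o+.13*x+[0,0,.125],b)
```

```text
bar 1.3253963935151472 value 1.2711183527639318 len 0.04335747845475266 [[0.67001024 0.0634564  0.091     ]
 [0.68054369 0.1055149  0.091     ]]
bar 1.3030502770705603 value 1.248772236319345 len 0.0435057849719162 [[0.67161864 0.06638979 0.057     ]
 [0.68312847 0.10834545 0.057     ]]
clock 0.1 tcp [0.1845 0.5968 0.2049] [-3.1406e+00  1.0000e-04  2.8418e+00] shift [-0.6256 -0.3421  0.0803] turn 1.5387 alt -1.603 j7 -0.053
```

The manual's scale: turns go in shares of 180 degrees. Converting my numbers, -1.6 rad / 3.1416 = -0.5093.

advance(increments=[{"tx":-0.05, "ty":-0.03, "yaw":-0.0414}, {"tx":-0.1, "ty":-0.06, "yaw":-0.0859}, {"tx":-0.15, "ty":-0.08, "yaw":-0.1273}, {"tx":-0.2, "ty":-0.11, "yaw":-0.1687}, {"tx":-0.26, "ty":-0.14, "yaw":-0.2133}, {"tx":-0.31, "ty":-0.17, "yaw":-0.2546}, {"tx":-0.36, "ty":-0.2, "yaw":-0.296}, {"tx":-0.41, "ty":-0.23, "yaw":-0.3406}, {"tx":-0.47, "ty":-0.26, "yaw":-0.382}, {"tx":-0.52, "ty":-0.285, "yaw":-0.4297}, {"tx":-0.57, "ty":-0.313, "yaw":-0.4711}, {"tx":-0.6256, "ty":-0.3421, "yaw":-0.5093}], jaw=0.05, force=20)

```text
clock: 1.6
tcp_pos: [0.6819, 0.0845, 0.2053]
tcp_rot: [3.141, 0.0, -1.837]
ft_force: [-0.3, 1.3, -0.5]
grip_width: 0.0498
finger_force: 0.0
```

advance(increments=[{}, {}])

```text
clock: 1.85
tcp_pos: [0.6807, 0.0859, 0.2049]
tcp_rot: [3.141, -0.0, -1.842]
ft_force: [-0.9, -0.1, -0.3]
grip_width: 0.0499
finger_force: 0.0
```

Run:
```python
from h import *
goal([.6815,.084,.125],1.31)
```

```text
clock 1.85 tcp [0.6807 0.0859 0.2049] [ 3.1405e+00 -1.0000e-04 -1.8420e+00] shift [ 0.0016 -0.0014  0.0799] turn -0.0104 alt 3.131 j7 2.705
```

Converted, -0.01 rad / 3.1416 = -0.0032.

advance(increments=[{"tx":0.001, "ty":-0.001, "tz":0.03, "yaw":-0.0032}, {"tx":0.0016, "ty":-0.0014, "tz":0.06, "yaw":-0.0032}, {"tx":0.0016, "ty":-0.0014, "tz":0.085, "yaw":-0.0032}, {"tx":0.0016, "ty":-0.0014, "tz":0.11, "yaw":-0.0032}, {"tx":0.0016, "ty":-0.0014, "tz":0.13, "yaw":-0.0032}, {"tx":0.0016, "ty":-0.0014, "tz":0.142, "yaw":-0.0032}, {"tx":0.0016, "ty":-0.0014, "tz":0.142, "yaw":-0.0032}])

```text
clock: 2.72
tcp_pos: [0.6816, 0.0841, 0.063]
tcp_rot: [3.141, -0.0, -1.831]
ft_force: [0.1, -0.5, 0.4]
grip_width: 0.0499
finger_force: 0.0
```

advance(increments=[{}, {}, {}, {}, {}], jaw=0.0, force=25)

```text
clock: 3.35
tcp_pos: [0.6809, 0.0841, 0.0637]
tcp_rot: [3.139, -0.0, -1.831]
ft_force: [-10.8, 0.1, 9.2]
grip_width: 0.0136
finger_force: 25.0
```

Converted, 1.256 rad / 3.1416 = 0.3998.

advance(increments=[{"ty":0.0007, "tz":-0.0007, "yaw":0.0159}, {"ty":0.0007, "tz":-0.0007, "yaw":0.0509}, {"ty":0.0007, "tz":-0.0007, "yaw":0.0891}, {"ty":0.0007, "tz":-0.0007, "yaw":0.1273}, {"ty":0.0007, "tz":-0.0007, "yaw":0.1655}, {"ty":0.0007, "tz":-0.0007, "yaw":0.2037}, {"ty":0.0007, "tz":-0.0007, "yaw":0.2419}, {"ty":0.0007, "tz":-0.0007, "yaw":0.2801}, {"ty":0.0007, "tz":-0.0007, "yaw":0.3183}, {"ty":0.0007, "tz":-0.0007, "yaw":0.3565}, {"ty":0.0007, "tz":-0.0007, "yaw":0.3883}, {"ty":0.0007, "tz":-0.0007, "yaw":0.3998}])

```text
clock: 4.85
tcp_pos: [0.6795, 0.0858, 0.0637]
tcp_rot: [3.14, -0.004, -3.088]
ft_force: [-11.2, 6.4, 4.1]
grip_width: 0.0138
finger_force: 25.0
```

advance(increments=[{}, {}])

```text
clock: 5.1
tcp_pos: [0.6795, 0.0858, 0.0637]
tcp_rot: [3.14, -0.004, -3.086]
ft_force: [-10.7, 5.5, 3.5]
grip_width: 0.014
finger_force: 25.0
```

Run:
```python
from h import *
print(bot.read_state()['wrist_torque'])
for n in('top','side'): cv2.imwrite(f'pics/{n}1.png',get_image(n)[:,:,::-1])
t=cv2.imread('pics/top1.png')[135:295,210:310];s=cv2.imread('pics/side1.png')[160:265,195:355]
a=cv2.resize(t,None,fx=3.4,fy=3.4,interpolation=2);b=cv2.resize(s,None,fx=2.8,fy=2.8,interpolation=2)
c=np.zeros((544,800,3),np.uint8);c[:a.shape[0],:a.shape[1]]=a;c[:b.shape[0],345:345+b.shape[1]]=b;cv2.imwrite('pics/c1.png',c)
```

```text
[ 1.55988125  2.59318431 -0.09952092]
```

View pics/c1.png

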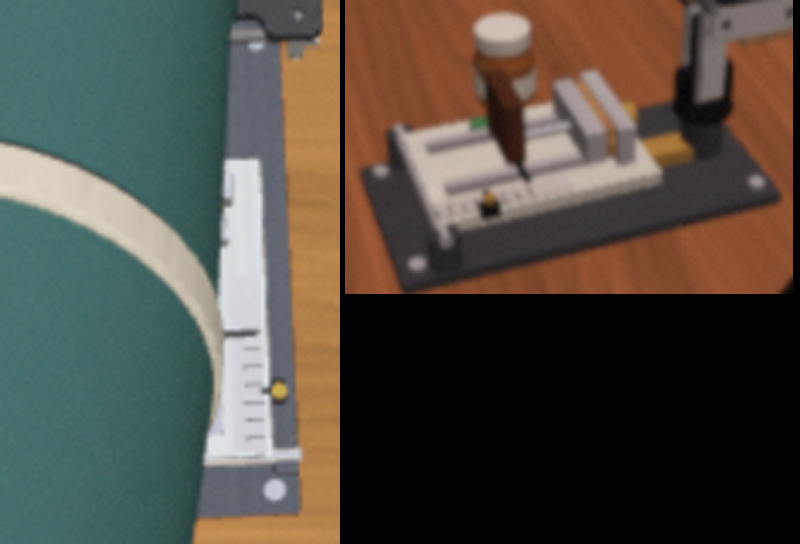

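The plate now looks level. The pointer is at crop (240,333) and the blade tip at (265,390) in the top part. Next I'll release, rise, and measure the pointer and blade.

Converted, 0.9 rad / 3.1416 = 0.2865.

advance(increments=[{}, {}, {}, {"tz":-0.03}, {"tz":-0.07}, {"tz":-0.11}, {"tx":0.02, "tz":-0.14, "yaw":0.0318}, {"tx":0.06, "tz":-0.14, "yaw":0.0891}, {"tx":0.1, "tz":-0.14, "yaw":0.1464}, {"tx":0.13, "tz":-0.14, "yaw":0.2037}, {"tx":0.15, "tz":-0.14, "yaw":0.2546}, {"tx":0.16, "tz":-0.14, "yaw":0.2865}], jaw=0.05, force=25)

```text
clock: 6.7
tcp_pos: [0.5207, 0.0753, 0.2045]
tcp_rot: [3.141, -0.0, 2.292]
ft_force: [-0.3, -0.7, -0.6]
grip_width: 0.0501
finger_force: 0.0
```

Run:
```python
from h import *
for n in('top','side'): cv2.imwrite(f'pics/{n}2.png',get_image(n)[:,:,::-1])
t=cv2.imread('pics/top1.png')
c=cv2.resize(t[220:260,265:305],None,fx=13,fy=13,interpolation=2)
s=cv2.imread('pics/side2.png')[190:250,215:275]
cv2.imwrite('pics/c2.png',np.hstack([cv2.resize(c,(400,400)),cv2.resize(s,(400,400),interpolation=2)]))
S=np.load('stand.npz');o,x,y,yaw=S['o'],S['x'],S['y'],float(S['yaw'])
f=lambda c:(np.array(c,float)+.5)/3.4-.5+[210,135]
B=onplane('top',f([(240,333),(258,332),(265,390)]),.06);print(B,[( ((b-o)@x).round(4),((b-o)@y).round(4)) for b in B])
print(bot.read_state()['tcp_pos'],bot.read_state()['tcp_rot'],bot.read_state()['joints'][6])
```

```text
[[0.52227567 0.03321102 0.06      ]
 [0.52298094 0.02317869 0.06      ]
 [0.49075473 0.01883579 0.06      ]] [(np.float64(-0.0314), np.float64(-0.0433)), (np.float64(-0.0313), np.float64(-0.0533)), (np.float64(-0.0637), np.float64(-0.0559))]
[0.52101165 0.07535519 0.20448723] [ 3.14103607e+00 -1.50808184e-04  2.29445179e+00] 0.6751557913814273
```

View pics/c2.png

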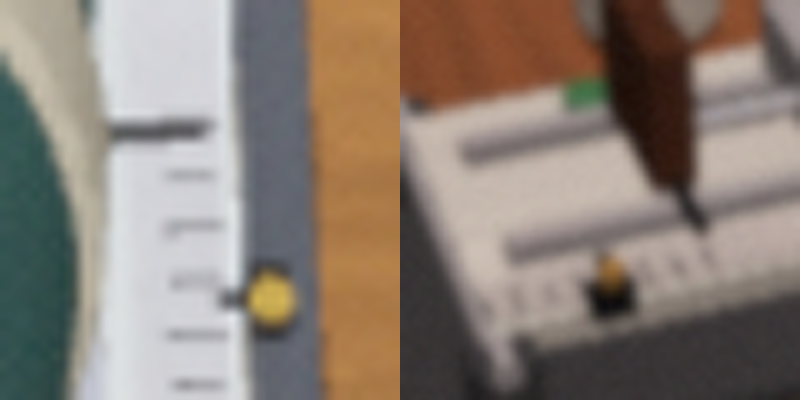

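Left half: the pointer tip is at (210,128) and the blade at (232,298), so 17 px apart. That makes the travel about 32.5 mm. The scale ticks at a 5.2 px (10 mm) pitch agree. Next is the handle.

Run:
```python
from h import *
goal([.5201,.0761,.071],1.625)
```

```text
clock 6.8 tcp [0.521  0.0754 0.2045] [ 3.1410e+00 -2.0000e-04  2.2945e+00] shift [ 0.0011 -0.0003  0.1335] turn 0.6695 alt -2.472 j7 0.675
```

Converted, 0.67 rad / 3.1416 = 0.2133.

advance(increments=[{"yaw":0.0573}, {"tx":0.001, "yaw":0.1146}, {"tx":0.001, "yaw":0.1719}, {"tx":0.001, "yaw":0.2133}, {"tx":0.001, "yaw":0.2133}, {"tx":0.001, "tz":0.03, "yaw":0.2133}, {"tx":0.001, "tz":0.06, "yaw":0.2133}, {"tx":0.001, "tz":0.09, "yaw":0.2133}, {"tx":0.001, "tz":0.115, "yaw":0.2133}, {"tx":0.001, "tz":0.13, "yaw":0.2133}, {"tx":0.001, "tz":0.1335, "yaw":0.2133}, {"tx":0.001, "tz":0.1335, "yaw":0.2133}])

```text
clock: 8.3
tcp_pos: [0.5213, 0.076, 0.0712]
tcp_rot: [3.141, -0.0, 1.627]
ft_force: [0.8, 0.1, -0.1]
grip_width: 0.0496
finger_force: 0.0
```

advance(increments=[{}, {}, {}, {}, {}], jaw=0.0, force=25)

```text
clock: 8.93
tcp_pos: [0.5197, 0.076, 0.0706]
tcp_rot: [-3.139, -0.0, 1.626]
ft_force: [-7.6, -0.8, 6.6]
grip_width: 0.0158
finger_force: 25.0
```

advance(increments=[{"ty":-0.003}, {"ty":-0.007}, {"ty":-0.011}, {"ty":-0.015}, {"ty":-0.019}, {"ty":-0.023}, {"ty":-0.027}, {"ty":-0.03}, {"ty":-0.032}, {"ty":-0.034}, {"ty":-0.034}, {"ty":-0.034}])

```text
clock: 10.42
tcp_pos: [0.4872, 0.0742, 0.0707]
tcp_rot: [3.141, 0.0, 1.626]
ft_force: [6.0, 1.4, -5.6]
grip_width: 0.0157
finger_force: 25.0
```

Run:
```python
from h import *
for n in('top','side'): cv2.imwrite(f'pics/{n}3.png',get_image(n)[:,:,::-1])
t=cv2.imread('pics/top3.png')[225:275,260:310];s=cv2.imread('pics/side3.png')[190:250,215:275]
cv2.imwrite('pics/c3.png',np.hstack([cv2.resize(t,(400,400),interpolation=2),cv2.resize(s,(400,400),interpolation=2)]))
```

```text
(no output)
```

View pics/c3.png

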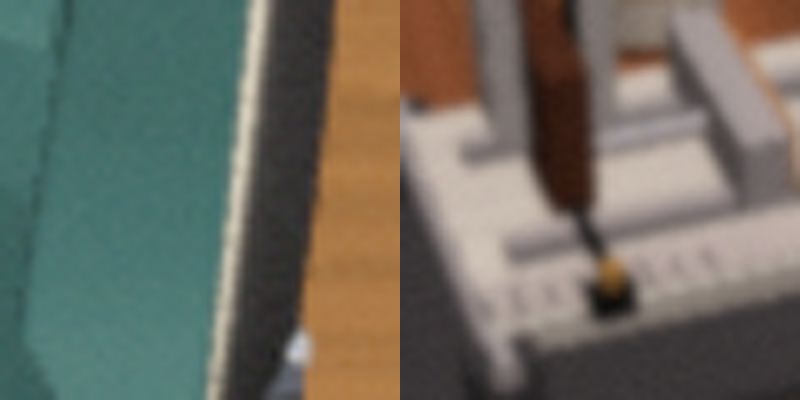

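Side half: the pointer runs from (580,210) to about (603,256) and ends right at the index clip (610,270). I'll check this numerically.

Run:
```python
from h import *
S=np.load('stand.npz');o,x,y=S['o'],S['x'],S['y']
f=lambda c:(np.array(c,float)-[400,0]+.5)/(400/60)-.5+[215,190]
for c in [(705,228),(580,212),(603,256),(610,272)]:
    b=onplane('side',f([c]),.06)[0];print(c,((b-o)@x).round(4),((b-o)@y).round(4))
g=(proj('side',[[.4908,.0188,.06],[.523,.0232,.06]])+.5-[215,190])*400/60+[400,0];print(g)
s=bot.read_state();print(s['clock'],s['tcp_pos'],s['finger_force'],s['ft_force'])
```

```text
(705, 228) -0.0329 -0.0549
(580, 212) -0.0659 -0.0336
(603, 256) -0.0656 -0.0572
(610, 272) -0.0658 -0.0654
[[608.44130601 252.67894453]
 [709.05551408 224.37865369]]
10.525 [0.4872167  0.0742159  0.07075226] 25.0166192650795 [ 6.29054293  0.93170834 -6.57347033]
```

advance(increments=[{}, {}, {}, {}])

```text
clock: 11.02
tcp_pos: [0.4872, 0.0742, 0.0707]
tcp_rot: [3.141, 0.0, 1.626]
ft_force: [5.7, 1.2, -6.0]
grip_width: 0.0162
finger_force: 25.0
```

```bash
python3 -c "
from workcell import bot, get_image, camera_params, sign_off
print(sign_off())"
```

```text
the job is handed in; nothing more can be done
None
```

I levelled the plate, pulled the jaw about 32.5 mm to the index blade (within about 1 mm by the side camera), and handed the job in at 11 s with the fingers still gripping the handle; the sign-off gave no verdict.

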